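# Close the sandwich press gently

### The arm

A 6-joint arm with a two-finger parallel gripper is mounted at the origin on a cart in front of the work surface, level with it; the furniture and walls round the work are solid. World frame = base frame: x ahead of the robot, y to its left, z up, the work surface at z = 0. Lengths are in mm, angles in rad, forces in N, time in s.
With the tool pointing down it reaches from about 275 to 775 mm from the base axis. Payload 14.6 kg.
Tool frame: the origin (TCP) lies at the centre of the arm's flange, where the gripper is bolted on; the fingertips stand 173 mm ahead of it and the grasp point (between the pads) lies 155 mm ahead of it; y points along the fingers, z is the direction in which the jaws open and shut, and the axes are right-handed (so a half turn about y gives the same grasp; the last joint's range is limited). The gripper opens to 85 mm and grips with 20 to 120 N. Pads are 22 mm wide; open, the fingers measure 114 mm over their backs; the gripper's body (76 mm by 85 mm) begins 54 mm behind the grasp point. The pads swing forward as they close: fully open they stand 13 mm farther back than shut.
Start: joints at [-1.427, 0.263, -0.048, 1.259, 0, 1.415], TCP at [154.54, -501.743, 404.678] pointing down, gripper open.
Joint ranges: [-2.65, 2.65], [-0.89, 1.7], [-1.18, 1.37], [-2.13, 2.11], [-1.35, 1.29], [-3.14, 3.14]. Speed limits (rad/s): [1.89, 1.89, 2.57, 2.79, 3.14, 3.14].

### API

Orientations are given as a rotation vector (axis times angle).
In Python, from cell import env, optics gives the robot as it stands.
- The arm moves only by the tool send_rows, never from a script. Its argument "targets" is a list of rows, each a list of 4 numbers: the shift along the tool's x, y, z in m, then the turn about the tool's y in rad. A call has 1 to 5 rows; each row shifts and turns the commanded pose from where the row before left it, along the tool's axes as they then stand; what a row does not reach is not made up. A row lasts 1/10 s, in which the tool goes at most 50 mm and 8.59 degrees, less where a joint would pass 70% of its speed; a pose out of reach is approached as far as the arm can. A call is refused whole if a number of a shift passes 0.05 or a number of a turn 0.15, either way. A call with a gripper value outside its range is refused whole. "claw" is the opening, from 0 (shut) to 1 (fully open), set as the call begins (left out, the last holds). The fingers move at their own pace and stop on an object; "grip_force" is the grip in N (left out, the last holds). Time passes only in rows, so rows that do not move let the fingers close. It gives the time, the measured TCP pose, the force and the opening at its end, in the units of the state.
- env.state(): the state, without advancing time (a new reading comes with each control period).
- optics.get_image(name): name is "scene" or "top"; returns the picture (480x640x3 uint8, red, green, blue); there is no depth.
- optics.calibration(name): a dict with "mtx" (3x3 intrinsics, pixels), "cam_to_world" (4x4, takes a point from camera to world coordinates). Camera axes: x right, y down, z forward; pixel columns grow to the right and rows downward; lengths in mm; the calibration is good to about 2 mm. A picture is of the moment at which its call begins. calibration takes no time and is no camera call.
- env.job_done(): hands the job in, once; it reports no verdict.
The state is a dict: "t": time; "joints": joint angles; "qvel": joint speeds; "joint_torque": joint torques, N m; "tcp_pos": TCP position; "tcp_rot": TCP orientation; "wrist_force": force on the tool from outside, world axes, zero at the start; "ft_torque": the same for the moment, N m; "grip_width": opening from 0.0 (shut) to 1.0 (fully open).
Only numpy, scipy, OpenCV 4.12 (cv2) and the standard library are available. Lean on these libraries where they do the work, as an engineer would, in place of code of your own. Each camera call takes 0.05 s, during which the arm holds its last target.

### The job

Two small appliances stand open on the worktop. Close the rectangular sandwich press by its black handle bar: lower the lid gently, without letting it slam, until it rests fully down on its base, then let go. Its steel cover is hot, so do not touch it, and leave the round waffle iron beside it open, just as it is.

Things in the scene. Friction and masses are not known exactly. Their poses are not given: they have to be found in the camera images.
- press_lid (a joint): Lid of the rectangular sandwich press: a hot brushed steel cover 135 mm deep, 212 wide, 35 thick (not to be touched) with a black handle bar in front, hinged at its rear. 0 rad = closed, resting on its base; it grows as the lid opens upward, and starts at 0.45 to 0.92. The stiff hinge keeps the lid at any angle it is left at; about 3 to 8 N straight down on the bar moves it down.
- press_handle (a point): Middle of the black round handle bar on that lid: 20 mm in diameter, 100 mm long between two side arms, parallel to the hinge, 30 mm of open space between it and the steel cover's front edge. The point lies on the bar's axis; its axes turn with the lid: y along the bar, -x away from the hinge, z up when closed. It is 92 mm above the worktop when the lid is closed.
- press_hinge (a point): Middle of the press's hinge axis, at its rear, 78 mm above the worktop; stays put and does not turn with the lid: y along the hinge, -x toward the front of the press, z up; the lid opens by a positive turn about y. In this frame, with the lid closed, the bar's middle is at (-182, 0, 14) mm and the steel cover spans x -142 to -7, z -7 to 28. The black base is 150 x 220 x 66 mm.
- waffle_handle (a point): End part of the flat black tongue handle (26 mm wide, 14 mm thick, one single stem) of the round waffle iron's open lid (166 mm in diameter). Not to be moved.

How it is judged (in metres and radians):
At the end, for the whole second after the job is handed in: The sandwich press's lid is at rest within 0.06 rad of fully closed (its handle within about 11 mm of its lowest place), and the waffle iron's handle is within 20 mm of where it began (value of joint press_lid below 0.06 rad and velocity of joint press_lid between -0.05 and 0.05 rad/s and distance of waffle_handle from where it was at the start of the episode below 0.02 m); the robot touches nothing.
It fails at once if the sandwich press's lid slams: nearer than 0.2 rad to closed it still falls faster than 1 rad/s (about 0.18 m/s at its handle) (value of joint press_lid below 0.2 rad and velocity of joint press_lid below -1 rad/s).
It fails at once if the waffle iron's lid is shifted by more than 30 mm at its handle (distance of waffle_handle from where it was at the start of the episode above 0.03 m).
It fails at once if the robot touches the hot steel cover of the sandwich press (contact force between any of press_lid_c0, press_lid_c1 and the fingers above 2 N or contact force between any of press_lid_c0, press_lid_c1 and the arm above 2 N).
It also fails if it takes over 38 s, if anything falls off the work surface, if the arm or the gripper's body presses on something with over 40 N, if the wrist force passes 120 N, or if a joint passes its speed limit or range.

## Working session

There is one attempt and no reset: what is moved stays moved. The work goes in short steps, Python scripts to look and compute and a tool call to move; the robot and the scene stay as the last step left them, time stands still between calls to the robot, and variables do not carry over. Pictures are saved under pics/ and viewed, and the job is handed in when it is done.

Besides the shell and the picture viewer there is one more tool, called after "Call:" by a JSON object that holds its "api" and its "payload". send_rows: Moves the arm, as the interface text tells. Its arguments: {"type":"object","properties":{"targets":{"type":"array"},"claw":{"type":"number"},"grip_force":{"type":"number"}},"required":["targets"]}

```bash
ls; mkdir -p pics; python3 - <<'E'
from cell import env, optics
import cv2
print(env.state())
for n in("scene","top"):
    cv2.imwrite(f"pics/{n}0.png",optics.get_image(n)[:,:,::-1])
    c=optics.calibration(n);print(n,c["mtx"],c["cam_to_world"])
E
```

```text
pics
{'t': 0.0, 'joints': array([-1.42729681e+00,  2.63487743e-01, -4.89669876e-02,  1.25939116e+00,
        2.40341516e-05,  1.41551901e+00]), 'qvel': array([-0.00038361,  0.0007188 , -0.00063185, -0.0007609 , -0.00019426,
       -0.00042748]), 'joint_torque': array([-3.07125025e-03, -6.37629533e+01,  3.84571731e+01,  1.36846566e-02,
       -1.77950342e-04,  9.45569468e-06]), 'tcp_pos': array([ 154.5278485 , -501.62990993,  404.23221016]), 'tcp_rot': array([-0.31012111,  2.0617749 , -2.05958806]), 'wrist_force': array([ 0.22973193,  1.20062839, -0.18981798]), 'ft_torque': array([ 0.01893614, -0.00242672,  0.03152916]), 'grip_width': 0.9960657629884575}
scene [[617.72376761   0.         322.91952951]
 [  0.         617.72376761 248.59204067]
 [  0.           0.           1.        ]] [[-8.82193418e-01 -3.26325669e-01  3.39479501e-01  8.63836456e+01]
 [-4.70882408e-01  6.08096314e-01 -6.39131153e-01  7.66057231e+02]
 [ 2.12866820e-03 -7.23692221e-01 -6.90119582e-01  9.66453512e+02]
 [ 0.00000000e+00  0.00000000e+00  0.00000000e+00  1.00000000e+00]]
top [[620.46446612   0.         321.91992869]
 [  0.         620.46446612 238.94587515]
 [  0.           0.           1.        ]] [[ 2.69930387e-02 -9.91724285e-01  1.25516207e-01  3.53331217e+02]
 [-9.99463240e-01 -2.91065223e-02 -1.50346730e-02 -1.05489375e+01]
 [ 1.85635907e-02 -1.25043004e-01 -9.91977641e-01  1.45094414e+03]
 [ 0.00000000e+00  0.00000000e+00  0.00000000e+00  1.00000000e+00]]
```

View pics/scene0.png

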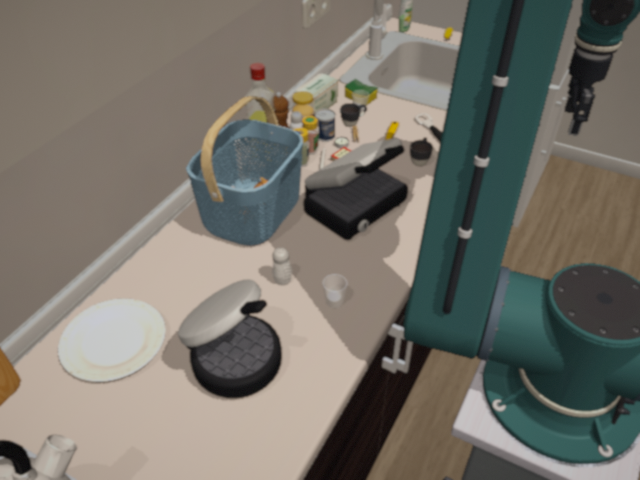

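View pics/top0.png

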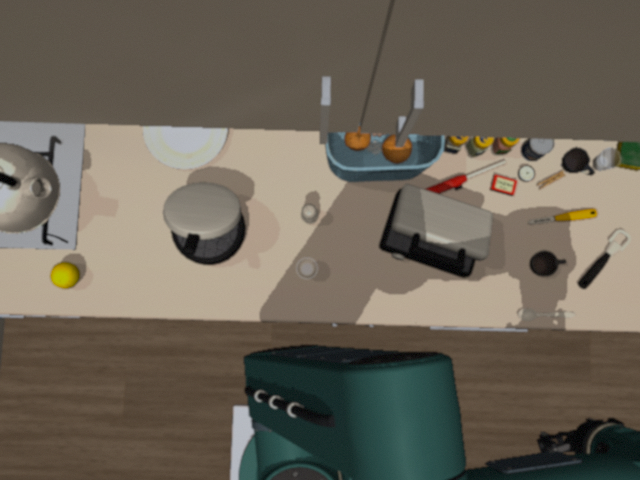

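The press is near (435,230) in top and (355,185) in scene. The waffle iron is at (205,225) in top. I'll zoom in next.

```bash
python3 - <<'E'
import cv2
a=cv2.imread("pics/top0.png")[170:290,360:510];b=cv2.imread("pics/scene0.png")[125:245,290:440]
for n,i in(("a",a),("b",b)):
    i=cv2.convertScaleAbs(i,alpha=1.6,beta=25)
    cv2.imwrite(f"pics/z{n}.png",cv2.resize(i,None,fx=5,fy=5,interpolation=cv2.INTER_CUBIC))
E
```

```text
(no output)
```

View pics/za.png

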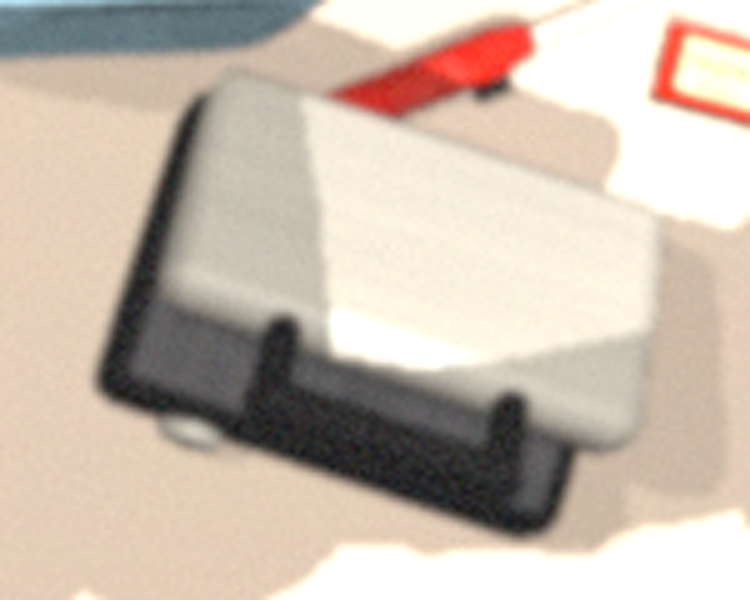

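View pics/zb.png

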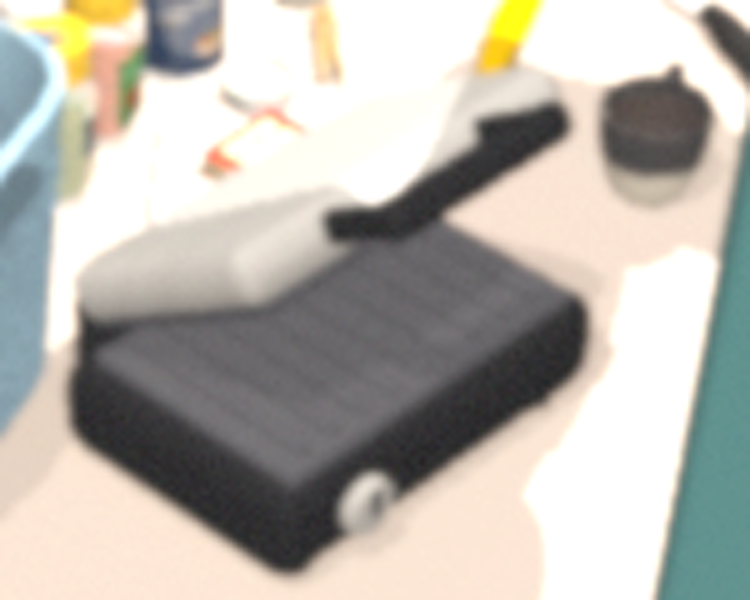

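```bash
cat > fit.py <<'E'
import numpy as np, cv2, json
from cell import optics
from scipy.optimize import least_squares
cal={n:optics.calibration(n) for n in("scene","top")}
def proj(n,P):
    c=cal[n];T=np.linalg.inv(c["cam_to_world"]);p=np.asarray(P)@T[:3,:3].T+T[:3,3];q=p@np.array(c["mtx"]).T
    return q[:,:2]/q[:,2:]
def Rz(a):c,s=np.cos(a),np.sin(a);return np.array([[c,-s,0],[s,c,0],[0,0,1]])
def Ry(a):c,s=np.cos(a),np.sin(a);return np.array([[c,0,s],[0,1,0],[-s,0,c]])
def W(p,P,lid):
    P=np.asarray(P,float)
    if lid:P=P@Ry(p[3]).T
    return P@Rz(p[2]).T+[p[0],p[1],78]
off={"top":(360,170),"scene":(290,125)}
E
cat > run1.py <<'E'
from fit import *
# (cam, zoom px, local, lid) ; base x range = [b-150,b], b=p[4]
obs=[("top",(100,400),(-150,110,-78),0),("top",(548,536),(-150,-110,-12),0),
("scene",(292,488),(-150,110,-12),0),("scene",(288,574),(-150,110,-78),0),("scene",(588,292),(-150,-110,-12),0),
("scene",(72,362),(0,110,-12),0),
("top",(500,515),(-182,-55,14),1),("top",(255,420),(-182,55,14),1),
("scene",(405,222),(-182,55,14),1),("scene",(556,124),(-182,-55,14),1),
("top",(630,452),(-142,-106,-7),1),("top",(155,298),(-142,106,-7),1),
("top",(665,208),(-7,-106,28),1),("scene",(245,305),(-142,106,-7),1)]
def px(n,z):return (np.array(z)+.5)/5-.5+off[n]
def res(p):
    r=[]
    for n,z,l,lid in obs:
        l=np.array(l,float)
        if not lid:l[0]+=p[4]
        r.append(proj(n,W(p,[l],lid))[0]-px(n,z))
    return np.array(r).ravel()
s=least_squares(res,[520,-200,-.3,.7,0],loss="soft_l1")
print(s.x.round(3));print(res(s.x).reshape(-1,2).round(1))
np.save("p.npy",s.x)
p=s.x
def box(x0,x1,y,z0,z1):
    return [(x,yy,z) for x in(x0,x1) for yy in(-y,y) for z in(z0,z1)]
E_=[(i,j) for i in range(8) for j in range(i) if bin(i^j).count("1")==1]
for n in off:
    o=off[n];im=cv2.imread(f"pics/{n}0.png")[o[1]:o[1]+120,o[0]:o[0]+150]
    im=cv2.resize(cv2.convertScaleAbs(im,alpha=1.6,beta=25),None,fx=5,fy=5,interpolation=cv2.INTER_CUBIC)
    f=lambda q:tuple(int(v) for v in((q-o+.5)*5-.5))
    for B,lid,c in((box(p[4]-150,p[4],110,-78,-12),0,(0,200,0)),(box(-142,-7,106,-7,28),1,(0,0,255))):
        q=proj(n,W(p,B,lid))
        for i,j in E_:cv2.line(im,f(q[i]),f(q[j]),c,1)
    q=proj(n,W(p,[(-182,-50,14),(-182,50,14),(-182,0,14)],1));cv2.line(im,f(q[0]),f(q[1]),(255,0,255),2)
    cv2.imwrite(f"pics/o_{n}.png",im)
print("handle",W(p,[(-182,0,14)],1).round(1),"closed",W(p[:3].tolist()+[0],[(-182,0,14)],1).round(1))
E
python3 run1.py
```

```text
[ 621.835 -309.439  119.077  509.508    5.853]
[[-3.2 -0.7]
 [ 3.2  0.7]
 [-0.2  2.4]
 [-0.2  6.9]
 [ 4.5 -1.2]
 [-2.7 -2.9]
 [ 2.5 -6.9]
 [ 0.6 -5.3]
 [-2.5  0.4]
 [ 1.1 -0.8]
 [-1.9  5.1]
 [-2.   3.4]
 [ 3.1 -1. ]
 [ 4.6  4.3]]
handle [[ 482.8 -265.9  188. ]] closed [[ 448.1 -255.1   92. ]]
```

```bash
sed -i 's/,loss="soft_l1")/,loss="soft_l1",x_scale=[50,50,.1,.1,10])/' run1.py; python3 run1.py; python3 -c "
import cv2,numpy as np
a=cv2.imread('pics/o_top.png');b=cv2.imread('pics/o_scene.png');cv2.imwrite('pics/oo.png',cv2.resize(np.vstack([a,b]),(500,800))[:800] if 0 else np.hstack([a,b])[:, :] if 0 else a)"
```

```text
[ 6.21835e+02 -3.09439e+02 -3.03000e-01  5.70000e-01  5.85300e+00]
[[-3.2 -0.7]
 [ 3.2  0.7]
 [-0.2  2.4]
 [-0.2  6.9]
 [ 4.5 -1.2]
 [-2.7 -2.9]
 [ 2.5 -6.9]
 [ 0.6 -5.3]
 [-2.5  0.4]
 [ 1.1 -0.8]
 [-1.9  5.1]
 [-2.   3.4]
 [ 3.1 -1. ]
 [ 4.6  4.3]]
handle [[ 482.8 -265.9  188. ]] closed [[ 448.1 -255.1   92. ]]
```

View pics/o_top.png

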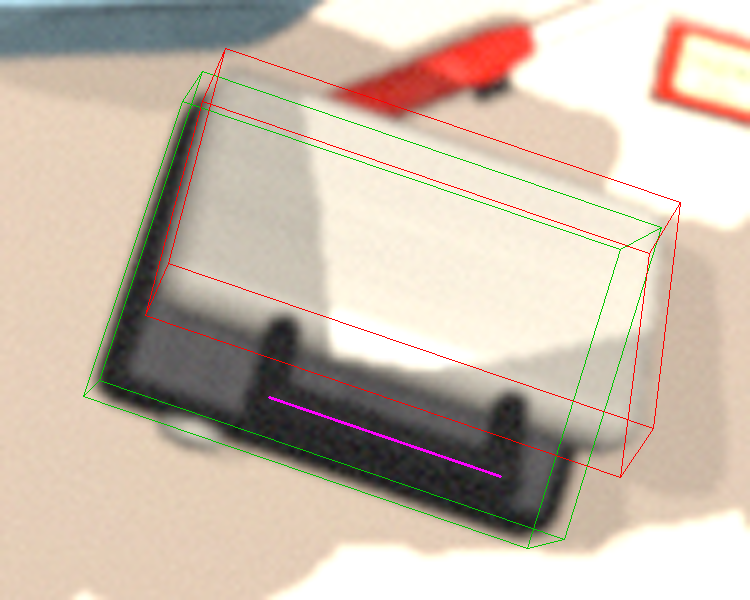

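View pics/o_scene.png

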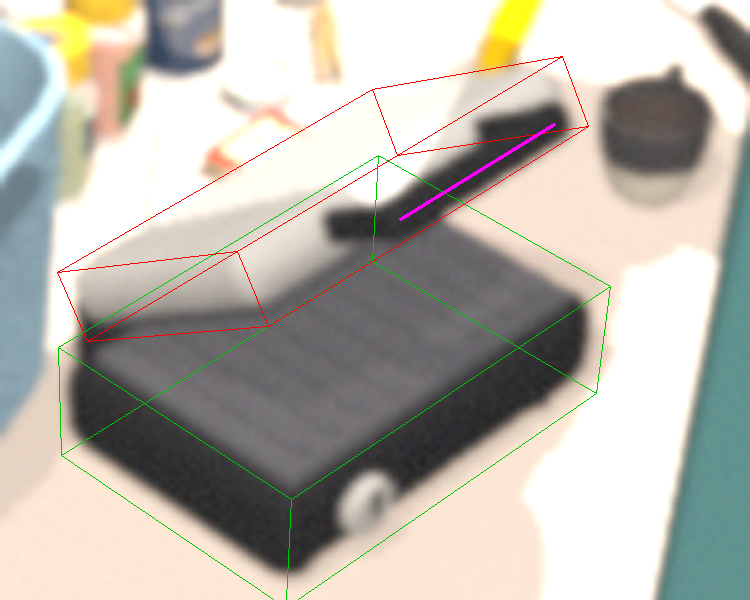

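The base wireframe doesn't match the image: the base edges look rounded and its height is uncertain. I'll average several frames, zoom in on the bar and fit on that.

```bash
python3 - <<'E'
from cell import env, optics
import cv2,numpy as np
for n,(x,y) in {"top":(400,215),"scene":(345,135)}.items():
    m=np.mean([optics.get_image(n).astype(float) for _ in range(6)],0)[:,:,::-1]
    np.save(f"m_{n}.npy",m)
    i=m[y:y+60,x:x+80]
    i=np.clip(255*(i/255)**.5,0,255).astype(np.uint8)
    i=cv2.resize(i,None,fx=10,fy=10,interpolation=cv2.INTER_CUBIC)
    for k in range(0,80,10):
        cv2.putText(i,str(x+k),(k*10,10),0,.4,(0,0,255));cv2.line(i,(k*10+5,12),(k*10+5,18),(0,0,255))
    for k in range(0,60,10):cv2.putText(i,str(y+k),(0,k*10+9),0,.4,(255,0,0))
    cv2.imwrite(f"pics/h_{n}.png",i)
E
```

```text
(no output)
```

View pics/h_top.png

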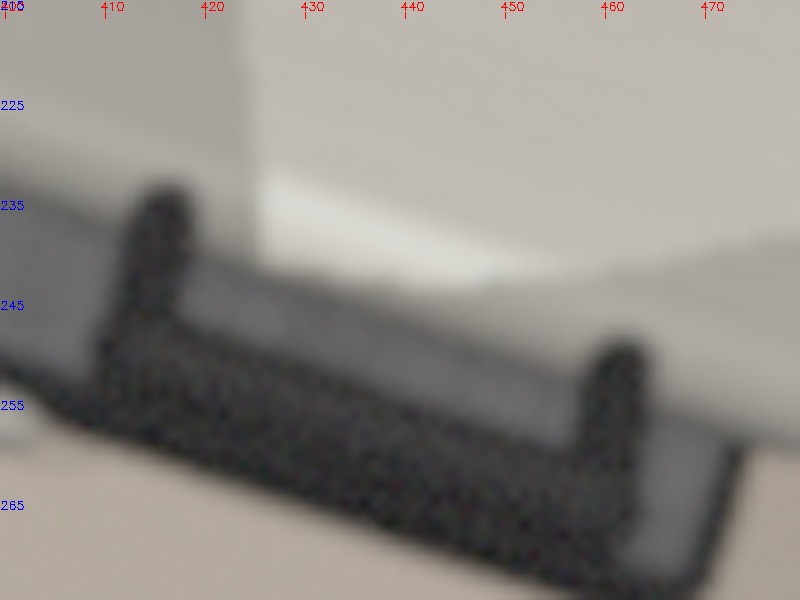

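View pics/h_scene.png

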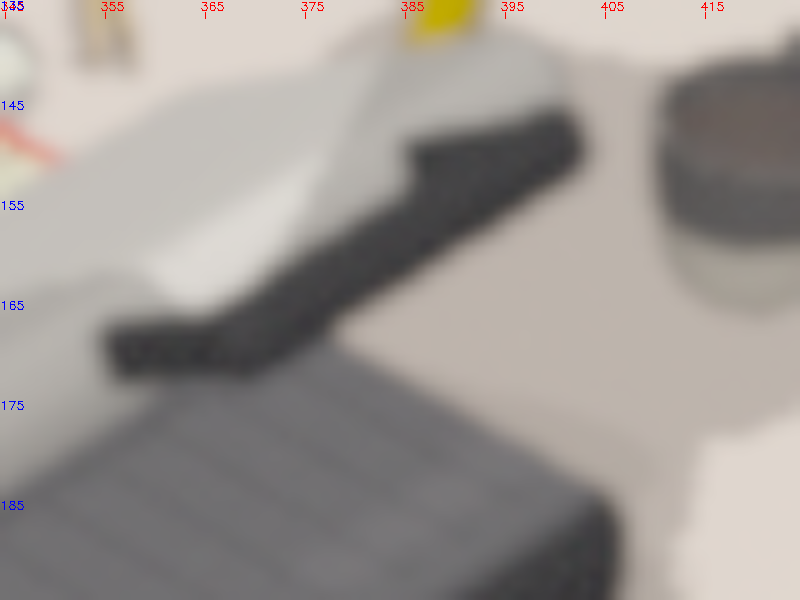

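```bash
cat > tri.py <<'E'
from fit import *
def ray(n,uv):
    c=cal[n];d=np.linalg.inv(c["mtx"])@[*uv,1];T=np.array(c["cam_to_world"]);return T[:3,3],T[:3,:3]@d
def tri(a,b):
    o1,d1=ray("top",a);o2,d2=ray("scene",b)
    s=np.linalg.lstsq(np.c_[d1,-d2],o2-o1,rcond=None)[0];p,q=o1+s[0]*d1,o2+s[1]*d2
    return ((p+q)/2).round(1),np.linalg.norm(p-q).round(1)
if __name__=="__main__":
  print("Lroot",tri((415.3,235),(356,169.8)));print("Rroot",tri((461.3,251),(386.5,151.5)))
  def at(n,uv,z):
    o,d=ray(n,uv);return (o+d*(z-o[2])/d[2]).round(1)
  for z in (60,66,70): print(z,"FL",at("scene",(348,223),z),"FR",at("scene",(406,184),z),"top FR",at("top",(469,276),z))
  for z in (0,5): print(z,"FLb",at("scene",(347.5,239.5),z),"topFL",at("top",(380,249.5),z))
  m=np.load("m_scene.npy").mean(2);
  for c in(376,382,388):print(c,m[145:175,c].round().astype(int))
E
python3 tri.py
```

```text
Lroot (array([ 530.8, -224.5,  168.7]), np.float64(2.5))
Rroot (array([ 500.8, -321.2,  167. ]), np.float64(3.9))
60 FL [ 522.  -172.5   60. ] FR [ 462.7 -364.6   60. ] top FR [ 454.9 -365.2   60. ]
66 FL [ 519.1 -166.3   66. ] FR [ 460.2 -357.1   66. ] top FR [ 454.5 -363.7   66. ]
70 FL [ 517.2 -162.2   70. ] FR [ 458.5 -352.1   70. ] top FR [ 454.2 -362.6   70. ]
0 FLb [ 526.2 -182.5    0. ] topFL [ 515.9 -170.     0. ]
5 FLb [ 523.9 -177.6    5. ] topFL [ 515.3 -169.5    5. ]
376 [147 147 148 149 152 157 161 158 147 139 134 126 114  93  63  34  22  19
  18  17  16  15  15  20  30  42  48  48  48  49]
382 [119 120 123 126 126 126 124 122 116 101  75  45  25  20  18  18  16  16
  19  40  72 102 120 126 119 101  76  57  50  50]
388 [127 120  98  62  30  18  17  18  19  18  18  18  17  17  18  32  65  98
 118 126 128 128 129 128 129 128 126 118 103  81]
```

```bash
cat > bar.py <<'E'
from fit import *
yaw=-.302;ex=np.array([np.cos(yaw),np.sin(yaw),0]);ey=np.array([-np.sin(yaw),np.cos(yaw),0])
top=[(418,247+5.1),(457,260+5.1)];sc=[(376,163.6),(382,159.3)]
def f(v):
    P=np.array([v[0]*ex+s*ey+[0,0,v[1]] for s in(-158,-58)]);r=[]
    for n,o in(("top",top),("scene",sc)):
        q=proj(n,P);d=q[1]-q[0];d/=np.linalg.norm(d)
        for u in o:w=np.array(u)-q[0];r.append(d[0]*w[1]-d[1]*w[0])
    return r
s=least_squares(f,[540,188],x_scale=[10,10]);print(s.x,np.round(s.fun,2),s.x[0]*ex-108*ey)
P=np.array([s.x[0]*ex+k*ey+[0,0,s.x[1]] for k in(-158,-108,-58)]);print(proj("top",P).round(1),proj("scene",P).round(1))
E
python3 bar.py; python3 - <<'E'
from cell import env
from scipy.spatial.transform import Rotation as R
print(R.from_rotvec(env.state()["tcp_rot"]).as_matrix().round(3), env.state()["t"])
E
```

```text
[536.19318789 195.86364724] [-0.13  0.13 -0.25  0.25] [ 479.80451046 -262.59239609    0.        ]
[[459.1 265.9]
 [435.8 258. ]
 [412.5 250.1]] [[401.4 147.6]
 [386.3 157. ]
 [370.6 166.7]]
[[-0.956 -0.     0.294]
 [-0.294  0.    -0.956]
 [ 0.    -1.    -0.   ]] 0.7
```

Call:
{"api": "send_rows", "payload": {"targets": [[-0.042,-0.01,-0.015,0],[-0.042,-0.01,-0.015,0],[-0.042,-0.01,-0.015,0],[-0.042,0,-0.015,0],[-0.042,0,-0.015,0]], "claw": 0, "grip_force": 20}}

```text
t: 1.2
tcp_pos: [334.3, -367.0, 435.1]
tcp_rot: [-0.31, 2.06, -2.062]
wrist_force: [0.5, -1.1, -0.4]
grip_width: 0.144
```

Call:
{"api": "send_rows", "payload": {"targets": [[-0.042,0,-0.015,0],[-0.042,0,-0.015,0],[-0.042,0,-0.015,0],[-0.041,0,-0.014,0],[0,0,0,0.14]]}}

```text
t: 1.7
tcp_pos: [478.3, -260.0, 434.3]
tcp_rot: [-0.173, 2.137, -2.136]
wrist_force: [-0.2, -0.4, -0.6]
grip_width: -0.003
```

Call:
{"api": "send_rows", "payload": {"targets": [[0,0,0,0.14],[0,0,0,0.14],[0,0,0,0.14],[0,0,0,0.04],[0,0,0,0]]}}

```text
t: 2.2
tcp_pos: [475.4, -262.7, 434.7]
tcp_rot: [-0.313, -2.059, 2.059]
wrist_force: [-0.0, 0.7, -0.0]
grip_width: 0.0
```

```bash
cat > look.py <<'E'
import sys
from fit import *
from cell import env,optics
from scipy.spatial.transform import Rotation as R
s=env.state();M=R.from_rotvec(s["tcp_rot"]).as_matrix();tip=s["tcp_pos"]+173*M[:,1]
yaw=-.302;ex=np.array([np.cos(yaw),np.sin(yaw),0]);ey=np.array([-np.sin(yaw),np.cos(yaw),0])
print("t",s["t"],"tip",tip.round(1),"X",(tip@ex).round(1),"Y",(tip@ey).round(1),"F",s["wrist_force"].round(1),"q",s["joints"].round(2),s["grip_width"])
print("dX->tool",(M.T@ex).round(3),"dY",(M.T@ey).round(3))
k=sys.argv[1]
out=[]
for n,(x,y) in {"top":(395,200),"scene":(335,110)}.items():
    i=optics.get_image(n)[y:y+90,x:x+80,::-1]
    i=np.clip(255*(i/255.)**.5,0,255).astype(np.uint8)
    i=cv2.resize(i,None,fx=5,fy=5,interpolation=cv2.INTER_CUBIC)
    q=proj(n,[tip])[0];cv2.circle(i,tuple(int(v) for v in((q-[x,y]+.5)*5)),3,(0,0,255),-1)
    out.append(i)
cv2.imwrite(f"pics/look{k}.png",np.hstack(out))
E
python3 look.py 1
```

```text
t 2.2 tip [ 475.4 -262.7  261.7] X 532.0 Y -109.4 F [-0.   0.7 -0. ] q [-0.65  0.29  0.07  1.35  0.    2.79] 5.963182499301389e-05
dX->tool [-1. -0.  0.] dY [-0.  0. -1.]
```

View pics/look1.png

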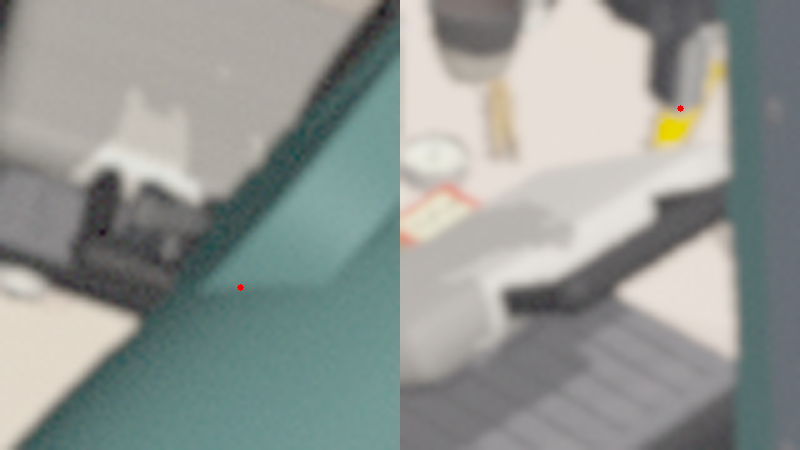

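The red dot sits on the closed fingertips at scene (391,131). They are above the bar, whose band in the same view runs from about (369,168) to (398,150). I'll descend to just above it.

Call:
{"api": "send_rows", "payload": {"targets": [[0,0.02,0,0],[0,0.015,0,0],[0,0.005,0,0],[0,0,0,0]]}}

```text
t: 2.7
tcp_pos: [475.3, -262.7, 394.4]
tcp_rot: [-0.311, -2.06, 2.059]
wrist_force: [-0.5, 0.4, 0.5]
grip_width: -0.003
```

```bash
python3 look.py 2
```

```text
t 2.7 tip [ 475.2 -262.5  221.4] X 531.8 Y -109.3 F [-0.5  0.4  0.5] q [-0.65  0.3  -0.03  1.25 -0.    2.79] -0.0027976802568876464
dX->tool [-1.    -0.001  0.001] dY [-0.001  0.    -1.   ]
```

View pics/look2.png

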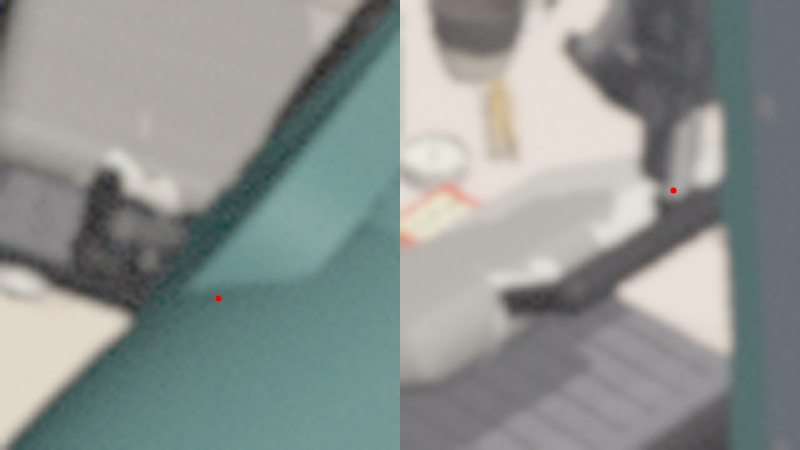

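The tip is at scene (389,148), just above the bar's middle at (386,157), as predicted. Next I'll come down slowly until I feel contact.

Call:
{"api": "send_rows", "payload": {"targets": [[0,0.006,0,0],[0,0.006,0,0],[0,0.003,0,0],[0,0,0,0]]}}

```text
t: 3.2
tcp_pos: [475.3, -262.6, 379.1]
tcp_rot: [-0.312, -2.059, 2.058]
wrist_force: [1.0, -0.4, 0.7]
grip_width: 0.0
```

Call:
{"api": "send_rows", "payload": {"targets": [[0,0.003,0,0],[0,0.003,0,0],[0,0,0,0]]}}

```text
t: 3.5
tcp_pos: [475.3, -262.7, 373.3]
tcp_rot: [-0.312, -2.059, 2.059]
wrist_force: [-0.8, 0.5, -0.9]
grip_width: 0.003
```

Call:
{"api": "send_rows", "payload": {"targets": [[0,0.003,0,0],[0,0.003,0,0]]}}

```text
t: 3.7
tcp_pos: [475.2, -262.6, 367.7]
tcp_rot: [-0.312, -2.059, 2.059]
wrist_force: [-4.5, 1.0, 5.5]
grip_width: 0.001
```

Call:
{"api": "send_rows", "payload": {"targets": [[0,0.003,0,0],[0,0.003,0,0]]}}

```text
t: 3.9
tcp_pos: [475.1, -262.6, 361.7]
tcp_rot: [-0.312, -2.059, 2.059]
wrist_force: [-3.1, 1.4, 4.6]
grip_width: -0.003
```

```bash
python3 look.py 3
```

```text
t 3.9 tip [ 475.  -262.6  188.7] X 531.6 Y -109.5 F [-3.1  1.4  4.6] q [-0.66  0.31 -0.1   1.16 -0.    2.79] -0.0027331960405339675
dX->tool [-1.    -0.     0.001] dY [-0.001 -0.    -1.   ]
```

View pics/look3.png

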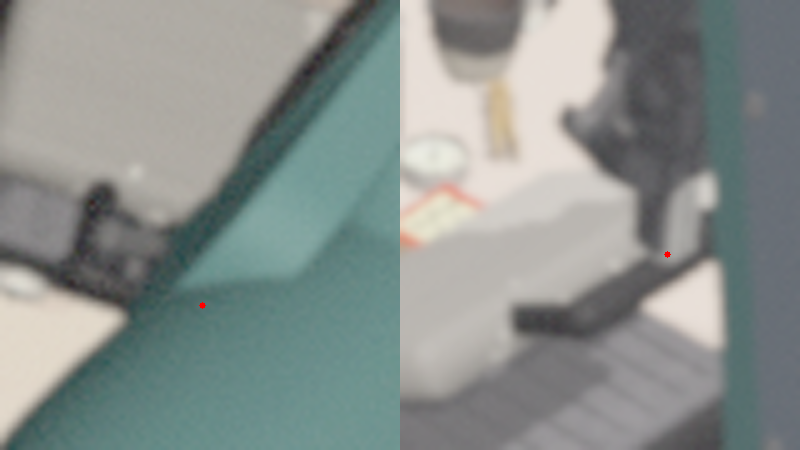

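Contact came at a tip height of about 196 mm and the lid is moving at about 5 N. From here I'll follow the bar's arc, moving forward as well as down.

Call:
{"api": "send_rows", "payload": {"targets": [[0.006,0.008,0,0],[0.006,0.008,0,0],[0.005,0.008,0,0],[0.0035,0.008,0,0]]}}

```text
t: 4.4
tcp_pos: [455.5, -256.5, 329.3]
tcp_rot: [-0.313, -2.059, 2.06]
wrist_force: [-2.2, 0.3, 2.7]
grip_width: -0.001
```

```bash
python3 look.py 4
```

```text
t 4.4 tip [ 455.5 -256.6  156.3] X 511.2 Y -109.5 F [-2.2  0.3  2.7] q [-0.67  0.29 -0.21  1.06 -0.    2.77] -0.0011779104826785999
dX->tool [-1.     0.     0.001] dY [-0.001 -0.    -1.   ]
```

View pics/look4.png

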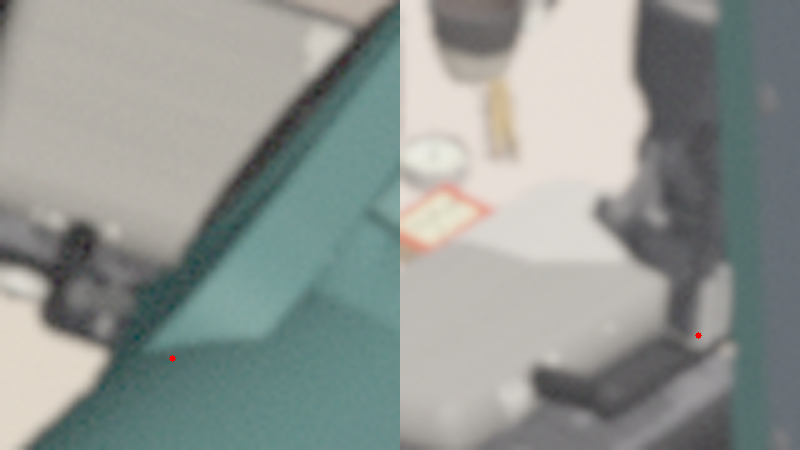

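```bash
python3 - <<'E'
from fit import *
yaw=-.302;ex=np.array([np.cos(yaw),np.sin(yaw),0]);ey=np.array([-np.sin(yaw),np.cos(yaw),0])
a=cv2.imread("pics/look4.png");
for X0,c in((675,(0,0,255)),(685,(0,255,0))):
  for th in (.3,.35):
    b=np.array([X0,0,78])+Ry(th)@[-182,0,14]
    P=np.array([b[0]*ex+y*ey+[0,0,b[2]] for y in(-158,-108,-58)])
    print(X0,th,b)
    for n,(x,y,o) in {"top":(395,200,0),"scene":(335,110,400)}.items():
        q=[tuple(int(v) for v in (u-[x,y]+.5)*5+[o,0]) for u in proj(n,P)]
        if th==.3:cv2.line(a,q[0],q[2],c,1)
cv2.imwrite("pics/look4b.png",a)
E
```

```text
675 0.3 [505.26604187   0.         145.15938846]
675 0.35 [508.83473557   0.         153.55861894]
685 0.3 [515.26604187   0.         145.15938846]
685 0.35 [518.83473557   0.         153.55861894]
```

View pics/look4b.png

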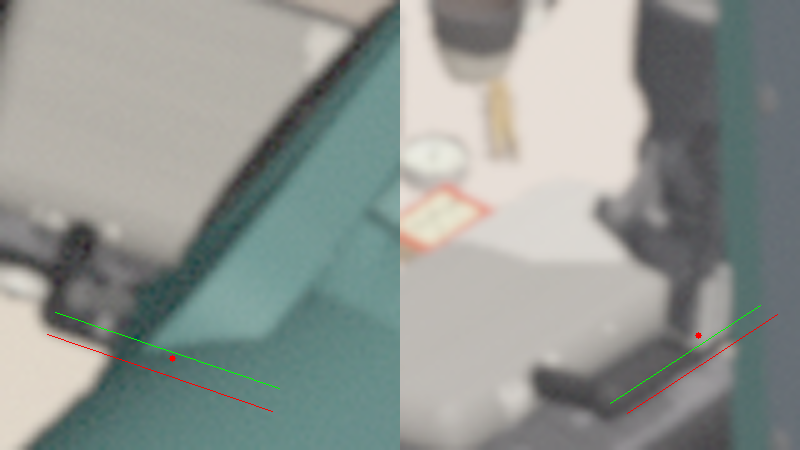

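The overlay puts the hinge a little farther back, at X≈688, so the tip is about 8 mm in front of the bar's crown. I'll go straight down for a few rows so the bar catches up under it.

Call:
{"api": "send_rows", "payload": {"targets": [[-0.002,0.007,0,0],[-0.001,0.007,0,0],[0,0.007,0,0],[0,0.006,0,0]]}}

```text
t: 4.9
tcp_pos: [458.7, -257.5, 301.9]
tcp_rot: [-0.312, -2.059, 2.059]
wrist_force: [-0.9, 0.8, 2.5]
grip_width: 0.001
```

```bash
python3 look.py 5
```

```text
t 4.9 tip [ 458.6 -257.4  128.9] X 514.4 Y -109.4 F [-0.9  0.8  2.5] q [-0.67  0.32 -0.26  1.   -0.    2.78] 0.0011107761511919292
dX->tool [-1.    -0.001  0.001] dY [-0.001  0.    -1.   ]
```

View pics/look5.png

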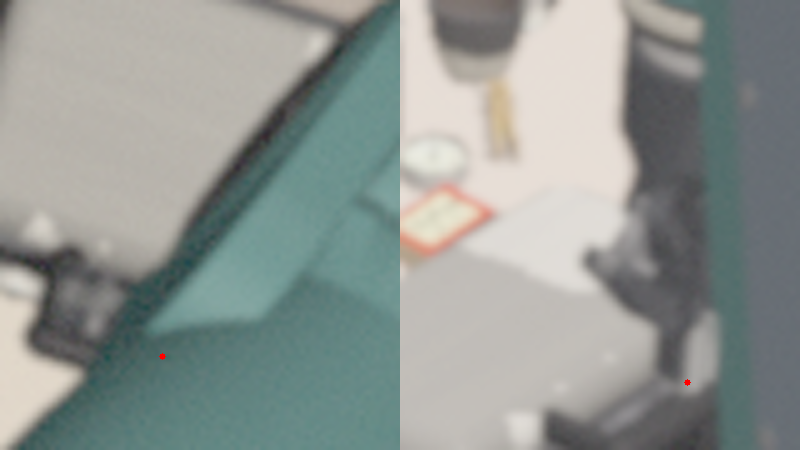

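Call:
{"api": "send_rows", "payload": {"targets": [[0.002,0.005,0,0],[0.002,0.005,0,0],[0.002,0.005,0,0],[0.001,0.004,0,0]]}}

```text
t: 5.4
tcp_pos: [451.8, -255.4, 283.3]
tcp_rot: [-0.313, -2.059, 2.059]
wrist_force: [0.8, -1.0, 2.1]
grip_width: -0.004
```

Call:
{"api": "send_rows", "payload": {"targets": [[0.001,0.003,0,0],[0,0.002,0,0],[0,0,0,0]]}}

```text
t: 5.7
tcp_pos: [450.9, -255.0, 278.4]
tcp_rot: [-0.312, -2.059, 2.059]
wrist_force: [0.2, -0.8, -0.3]
grip_width: -0.002
```

Call:
{"api": "send_rows", "payload": {"targets": [[0,0.002,0,0],[0,0.002,0,0]]}}

```text
t: 5.9
tcp_pos: [451.0, -255.1, 274.8]
tcp_rot: [-0.313, -2.059, 2.06]
wrist_force: [-5.9, 3.1, 28.7]
grip_width: 0.003
```

Call:
{"api": "send_rows", "payload": {"targets": [[0,0.002,0,0],[0,0,0,0]]}}

```text
t: 6.1
tcp_pos: [450.9, -255.0, 274.6]
tcp_rot: [-0.314, -2.059, 2.061]
wrist_force: [-9.9, 6.9, 36.8]
grip_width: 0.0
```

```bash
python3 look.py 6
```

```text
t 6.1 tip [ 451.1 -255.2  101.6] X 506.6 Y -109.5 F [-9.9  6.9 36.8] q [-0.67  0.33 -0.33  0.92 -0.    2.77] 0.0001788199911752996
dX->tool [-1.     0.002  0.001] dY [-0.001 -0.001 -1.   ]
```

View pics/look6.png

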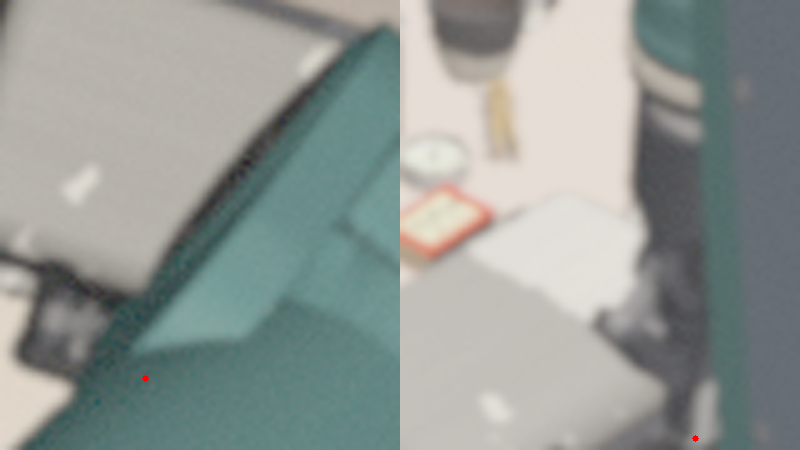

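The lid bottomed out at a tip height of 101.6 mm (102 mm expected), with a sharp rise in force. I'll lift straight up, then move clear.

Call:
{"api": "send_rows", "payload": {"targets": [[0,-0.005,0,0],[0.005,-0.02,0,0],[0,-0.04,0,0],[0,-0.045,0,0],[0,-0.045,0,0]]}}

```text
t: 6.7
tcp_pos: [446.0, -253.4, 429.3]
tcp_rot: [-0.312, -2.059, 2.059]
wrist_force: [1.3, -1.7, -1.4]
grip_width: 0.002
```

Call:
{"api": "send_rows", "payload": {"targets": [[0.01,0,0.045,0],[0.01,0,0.045,0],[0.01,0,0.045,0],[0.01,0,0.045,0],[0,0,0,0]]}}

```text
t: 7.2
tcp_pos: [352.4, -417.6, 426.9]
tcp_rot: [-0.316, -2.056, 2.057]
wrist_force: [0.0, -0.5, -0.4]
grip_width: 0.004
```

```bash
python3 - <<'E'
from cell import env,optics
import cv2,numpy as np
print(env.state()["t"],env.state()["tcp_pos"],env.state()["wrist_force"])
from fit import *
yaw=-.302;ex=np.array([np.cos(yaw),np.sin(yaw),0]);ey=np.array([-np.sin(yaw),np.cos(yaw),0])
o=[]
for n in("top","scene"):
    i=optics.get_image(n)[:,:,::-1].copy();cv2.imwrite(f"pics/end_{n}.png",i)
    x,y=off[n];c=np.clip(255*(i[y:y+120,x-10:x+140]/255.)**.5,0,255).astype(np.uint8)
    o.append(cv2.resize(c,(400,320),interpolation=cv2.INTER_CUBIC))
    o.append(cv2.resize(i,(400,280),interpolation=cv2.INTER_AREA))
cv2.imwrite("pics/end.png",np.vstack([np.hstack(o[0::2]),np.hstack(o[1::2])]))
E
```

```text
7.2 [ 352.43168463 -417.5565493   426.92443565] [ 0.0366319  -0.53906798 -0.44986414]
```

View pics/end.png

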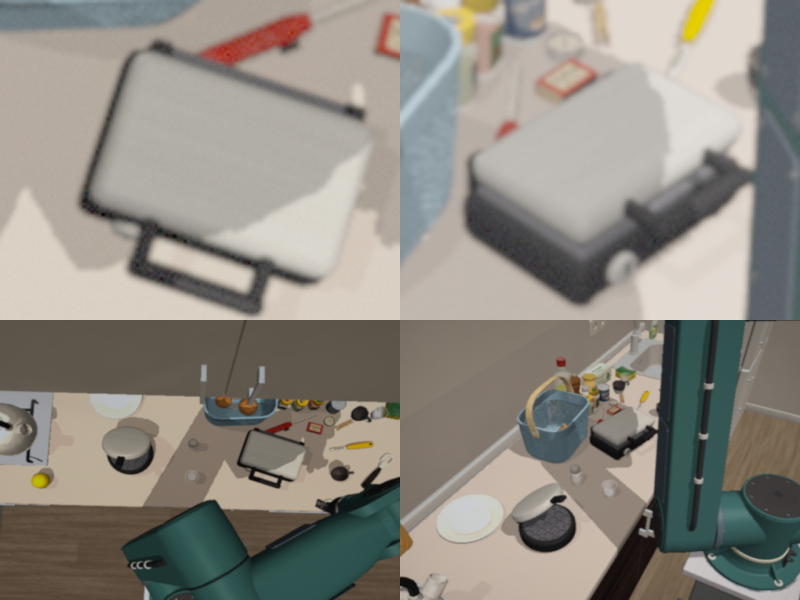

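In both views the lid lies flat on its base, with the whole bar clear in front of it. The waffle iron is open as before and the arm is clear.

```bash
python3 -c "
from cell import env
print(env.state()['qvel'].round(3));print(env.job_done())"
```

```text
[ 0.037 -0.016 -0.011  0.003  0.003  0.007]
the job is handed in; nothing more can be done
None
```

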